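Stack a bench filter in its corner jig and hold the top plate square for the tie bolts

ROBOT

A 6-joint arm with a two-finger parallel gripper is mounted at the origin on a cart in front of the work surface, level with it; the furniture and walls round the work are solid. World frame = base frame: x ahead of the robot, y to its left, z up, the work surface at z = 0. Lengths are in m, angles in rad, forces in N, time in s.
With the tool pointing down it reaches from about 0.275 to 0.825 m from the base axis. Payload 4.9 kg.
Tool frame: the origin (TCP) lies midway between the tips of the shut fingers; the grasp point (between the pads) lies 19 mm behind it (robot.grip_depth is the z of the grasp point in the tool frame, in m); z points along the fingers, y is the line along which they close (so a half turn about z gives the same grasp; the last joint's range is limited). The gripper opens to 85 mm and grips with 20 to 120 N. Pads are 22 mm wide; open, the fingers measure 114 mm over their backs; the gripper's body (76 mm by 85 mm) begins 54 mm behind the grasp point. The pads swing forward as they close: fully open they stand 13 mm farther back than shut.
Start: joints at [0.981, 0.326, -0.193, 1.052, 0, 1.437], TCP at [0.242, 0.494, 0.231] pointing down, gripper open.
Joint ranges: [-2.65, 2.65], [-0.97, 1.79], [-1.3, 1.35], [-1.93, 2.1], [-1.47, 1.37], [-3.14, 3.14]. Speed limits (rad/s): [2.57, 2.57, 3.14, 3.14, 3.14, 3.14].

INTERFACE

Orientations are given as a unit quaternion [x, y, z, w].
In Python, from bench import robot gives the robot as it stands.
- The arm moves only by the shell command python3 -m jog 'ROWS' [FORCE]. ROWS is JSON, a list of rows, each an object of numbers: "claw": the closure in counts, from 0 (fully open) to 255 (shut); "tx", "ty", "tz": the shift along the tool's x, y, z each as a share of 0.4 m, from -1 to 1; "ax", "ay", "az": the turn, a rotation vector about the tool's x, y, z each as a share of 45 degrees, from -1 to 1. In form: [{"claw": .., "tx": .., "ty": .., "tz": .., "ax": .., "ay": .., "az": ..}, ...]. A call has 1 to 5 rows; each row is the pose to reach, as a shift and turn from the pose commanded when the call began, along the tool's axes at that moment; what a row does not reach only later rows make up. A row lasts 1/8 s, in which the tool goes at most 62.5 mm and 10.7 degrees, less where a joint would pass 70% of its speed; a pose out of reach is approached as far as the arm can. A call with a number of a shift or a turn outside -1 to 1 is refused whole. A call with a gripper value outside its range is refused whole. The fingers move at their own pace and stop on an object; FORCE is the grip in N (left out, the last holds). Time passes only in rows, so rows that repeat a pose let the fingers close. It gives the time, the measured TCP pose, the force, the opening and the grip force at its end, in the units of the state.
- robot.state(): the state, without advancing time (a new reading comes with each control period).
- robot.grab_frame(name): name is "scene" or "top" or "wrist"; returns (picture, depth): 480x640x3 uint8, blue, green, red; 480x640 float32, m along the optical axis (not along the pixel's ray), 0 where there is no reading.
- robot.camera_info(name): a dict with "mtx" (3x3 intrinsics, pixels), "rvec" (rotation vector, rad) and "tvec" (3), from world to camera coordinates, as OpenCV has them. Camera axes: x right, y down, z forward; pixel columns grow to the right and rows downward; lengths in m; the calibration is good to about 2 mm. A picture is of the moment at which its call begins: read the wrist's pose just before it. camera_info takes no time and is no camera call; for the wrist camera it gives the pose at the moment of the call.
- robot.hand_in(): hands the job in; it is judged then, once.
The state is a dict: "time": time; "joint_pos": joint angles; "dq": joint speeds; "joint_efforts": joint torques, N m; "ee_pos": TCP position; "tool_rot": TCP orientation; "contact_force": force on the tool from outside, world axes, zero at the start; "ft_torque": the same for the moment, N m; "opening": finger opening in m; "gripper_force": force on a finger pad.
Only numpy, scipy, OpenCV 4.12 (cv2) and the standard library are available. Lean on these libraries where they do the work, as an engineer would, in place of code of your own. Each camera call takes 0.05 s, during which the arm holds its last target. There are 200 camera calls.

TASK

The small bench filter is being put together in its corner jig, where the lower plate already lies home. Lay the loose filter pad on the lower plate, edges in line with it and square in the corner, and let go of it; then set the top plate on the pad and push the top plate into the corner until it bears on the end fence and the side fence at the same time. Finish while still gripping the top plate, flat on the pad and pressed against both fences, so that the tie bolts can be dropped through; leave the pots, the timer and the marker alone.

Things in the scene. Friction and masses are not known exactly. Their poses are not given: they have to be found in the camera images.
- jig: Fixed aluminium corner jig. Origin: underside of its 12 mm base, below the centre of the home stack; stack length along x, z up. Base spans x -102 to 82, y -56 to 58 mm. Corner at +x +y: end fence face x = 55, side fence face y = 28, fences z 12 to 44. Home (jig frame, mm): lower plate (0, 0, 12), pad (0, 0, 28), top plate (0, 0, 34). Bolts lying at x < -64, up to z = 24: leave.
- fence_end: End fence, fixed on the jig: one aluminium block 22 x 72 x 32 mm; its flat face looks along the jig's -x, 55 mm from the jig's origin. This body's origin is 12 mm above the jig's origin (not the block's centre), axes as the jig.
- fence_side: Side fence, fixed on the jig: two aluminium blocks 25 long (x), 22 thick, 32 mm high; flat faces look along the jig's -y, 28 mm from the jig's origin. They stand at jig x -55 to -30 and 30 to 55 mm; the 60 mm gap between them is open down to the base, room for a finger beside the stack. Origin and axes as the end fence.
- lower_plate: Steel filter plate 110 x 56 x 16 mm (x, y, z), 0.5 kg, loose, lying home against both fences of the jig. Plates, pad and fences are smooth and slide on one another (friction about 0.3). Origin: centre of its underside.
- pad: Filter pad: stiff light-brown pressed-fibre sheet 110 x 56 x 6 mm (x, y, z), 30 g, four 9 mm holes near its corners, the same either way round. Lies flat on the right bench, whose top is at z = -3 mm. Origin: centre of its underside. Grip it across its 56 mm width at mid-length.
- top_plate: Steel top plate 110 x 56 x 14 mm (x, y, z), 0.3 to 0.54 kg, same either way round. A square inlet block 26 x 26 mm, sides along x and y, stands on its middle from 14 to 40 mm above the underside; on it a hose nozzle, 16 mm across, up to 54 mm. Origin: centre of underside. Lies flat on the right bench, top at z = -3 mm. Grip the inlet block.
- pot_k5: Bystander: sample pot with a yellow cap, 48 mm across, 61 mm high, behind the jig; origin at its underside.
- pot_k6: Bystander: sample pot with a yellow cap, 48 mm across, 61 mm high, behind the jig; origin at its underside.
- timer: Bystander: timer 63 x 69 x 20 mm lying on the right bench; origin at its underside.
- marker: Bystander: black and white marker pen, 135 mm long (y), lying beside the sheet; origin at its underside.
There are look-alikes about, which are no part of the job. Several things have the shape of the top_plate; the one meant has the colours described above.

How it is judged:
On the way, in this order (a step that is already met when the one before it is completed fails the run):
1. the pad lies flat on the lower plate, squared with it within 4 mm, and is let go (x of pad in the frame of jig between -0.004 and 0.004 m and y of pad in the frame of jig between -0.004 and 0.004 m and z of pad in the frame of jig between 0.026 and 0.03 m and angle between the x axis of pad and the x axis of jig, either way round below 0.06 rad and angle between the z axis of pad and the z axis of jig, either way round below 0.04 rad and contact force between the fingers and pad below 0.3 N), for 0.2 s.
2. the top plate lies flat on the pad (z of top_plate in the frame of jig between 0.0315 and 0.0365 m and angle between top_plate's own z axis and vertical below 0.04 rad and horizontal distance between top_plate and pad below 0.02 m and contact force between top_plate and pad above 0.2 N), for 0.1 s.
At the end, for the whole second after the job is handed in: Gripper still grips the top plate (over 15 N): at rest, over 1 N on each of both fences, within 2 mm of home (all axes), square within 0.025 rad. Pad flat between the plates, within 4 mm and 0.06 rad of home, not touched by the fingers; lower plate within 3 mm and 0.04 rad of home (all of step 1 and x of top_plate in the frame of jig between -0.002 and 0.002 m and y of top_plate in the frame of jig between -0.002 and 0.002 m and z of top_plate in the frame of jig between 0.032 and 0.036 m and angle between the x axis of top_plate and the x axis of jig, either way round below 0.025 rad and angle between the z axis of each of top_plate, lower_plate and the z axis of jig, either way round below 0.04 rad and x of lower_plate in the frame of jig between -0.003 and 0.003 m and y of lower_plate in the frame of jig between -0.003 and 0.003 m and z of lower_plate in the frame of jig between 0.01 and 0.014 m and angle between the x axis of lower_plate and the x axis of jig, either way round below 0.04 rad and contact force between top_plate and fence_end above 1 N and contact force between top_plate and fence_side above 1 N and contact force between the fingers and top_plate above 15 N and linear speed of top_plate below 0.01 m/s); the arm keeps its last pose, push and grip.
It fails at once if the left pot is knocked more than 20 mm from its place (distance of pot_k5 from where it was at the start of the episode above 0.02 m).
It fails at once if the right pot is knocked more than 20 mm from its place (distance of pot_k6 from where it was at the start of the episode above 0.02 m).
It fails at once if the timer is knocked more than 20 mm from its place (distance of timer from where it was at the start of the episode above 0.02 m).
It fails at once if the marker is knocked more than 20 mm from its place (distance of marker from where it was at the start of the episode above 0.02 m).
It also fails if it takes over 72 s, if anything falls off the work surface, if the arm or the gripper's body presses on something with over 40 N, if the wrist force passes 120 N, or if a joint passes its speed limit or range.

## Working session

There is one attempt and no reset: what is moved stays moved. The work goes in short steps, Python scripts to look and compute and a shell command to move; the robot and the scene stay as the last step left them, time stands still between calls to the robot, and variables do not carry over. Pictures are saved under pics/ and viewed, at most 10 in all, crops included, and the job is handed in when it is done.

```bash
mkdir -p pics; ls; python3 - <<'E'
from bench import robot
import cv2, numpy as np
for n in ("scene","top"):
    p,d=robot.grab_frame(n); cv2.imwrite(f"pics/{n}0.png",p); np.savez(f"{n}0.npz",p=p,d=d)
    c=robot.camera_info(n); print(n,c)
s=robot.state(); print(s)
E
```

```text
pics
scene {'mtx': array([[485.03253085,   0.        , 319.06869757],
       [  0.        , 485.03253085, 238.30614474],
       [  0.        ,   0.        ,   1.        ]]), 'rvec': array([ 2.00198082, -0.80341272,  0.47887096]), 'tvec': array([-0.45232585,  0.21758762,  0.77495589])}
top {'mtx': array([[467.37982054,   0.        , 328.3310612 ],
       [  0.        , 467.37982054, 237.08327016],
       [  0.        ,   0.        ,   1.        ]]), 'rvec': array([ 2.16844614, -2.1830964 ,  0.09280457]), 'tvec': array([-0.05799673,  0.5630708 ,  0.9097928 ])}
{'time': 0.1, 'joint_pos': array([ 9.80790574e-01,  3.26841830e-01, -1.93464109e-01,  1.05202329e+00,
        2.96444304e-06,  1.43661028e+00]), 'dq': array([ 0.00175741, -0.00091032,  0.00254049, -0.00047805, -0.00046338,
        0.00090182]), 'joint_efforts': array([ 6.12612075e-04, -4.44240761e+01,  2.63038319e+01,  7.85580429e-03,
       -1.27449744e-04,  1.55060945e-05]), 'ee_pos': array([0.24180065, 0.49342019, 0.23060287]), 'tool_rot': array([ 2.25941854e-01,  9.74140488e-01, -7.16227458e-04, -2.72890234e-04]), 'contact_force': array([0.05977329, 0.76878651, 0.7224465 ]), 'ft_torque': array([ 0.0148573 , -0.00754164, -0.01119404]), 'gripper_force': 0.0, 'opening': 0.08526965006987436}
```

View pics/top0.png

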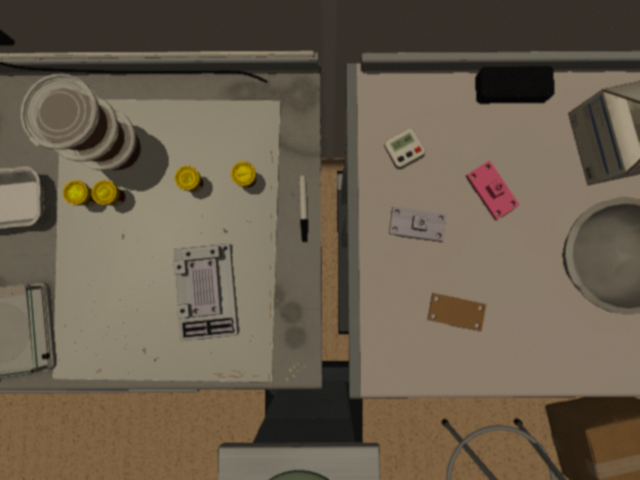

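View pics/scene0.png

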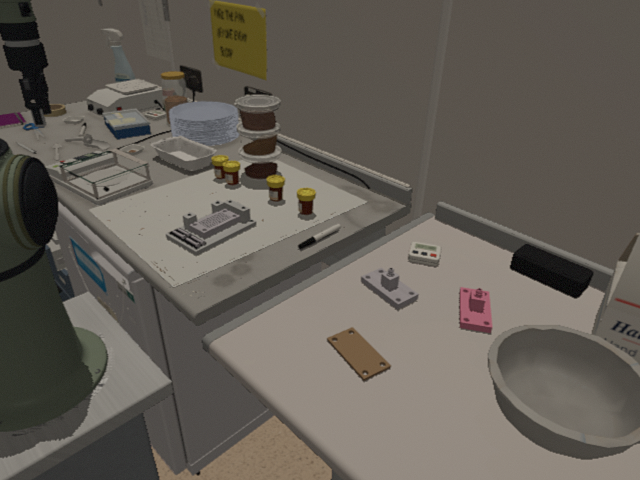

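The top view shows the jig at about (205,290) with its end fence up (world +x) and side fence left (+y). The grey top plate is at (418,223), with a pink look-alike at (493,190). The pad is at (456,312), the timer at (405,148), the pots at (188,178) and (244,174), and the marker at (304,208).

```bash
cat > h.py <<'E'
from bench import robot
import cv2, numpy as np
from scipy.spatial.transform import Rotation as R
def ray(ci,uv,z):
    Rm=cv2.Rodrigues(np.array(ci["rvec"]))[0]; C=-Rm.T@ci["tvec"]
    uv=np.atleast_2d(np.array(uv,float)); d=(Rm.T@np.linalg.inv(ci["mtx"])@np.c_[uv,np.ones(len(uv))].T).T
    return C+d*((z-C[2])/d[:,2])[:,None]
def rect(ci,pts,z):
    """rotated rect of outline pixels in world on plane z: centre, (long,short), angle of long axis (deg, -90..90]"""
    w=ray(ci,pts,z)[:,:2]; (c,s,a)=cv2.minAreaRect((w*1000).astype(np.float32))
    b=cv2.boxPoints((c,s,a)); e=[b[1]-b[0],b[2]-b[1]]; e=max(e,key=np.linalg.norm)
    return np.array(c)/1000,sorted(s),(np.degrees(np.arctan2(e[1],e[0]))+90)%180-90
def tool():
    s=robot.state(); r=R.from_quat(s["tool_rot"]); return np.array(s["ee_pos"]),r
def shift(target):
    p,r=tool(); return r.inv().apply(np.array(target)-p)/0.4
E
python3 - <<'E'
from h import *
D=np.load("top0.npz"); p=D["p"]; ci=robot.camera_info("top")
hsv=cv2.cvtColor(p,cv2.COLOR_BGR2HSV)
def blob(mask,near):
    n,l,st,c=cv2.connectedComponentsWithStats(mask.astype(np.uint8))
    k=1+np.argmin(np.hypot(*(c[1:]-near).T)+1e4*(st[1:,4]<100)); m=(l==k).astype(np.uint8)
    return cv2.findContours(m,0,cv2.CHAIN_APPROX_NONE)[0][0][:,0]
for n,pt in (("pad",(456,312)),("top",(405,228)),("jig",(228,290)),("bench",(400,280)),("sheet",(150,330)),("lower",(205,290))): print(n,hsv[pt[1],pt[0]],p[pt[1],pt[0]])
pad=blob((hsv[...,1]>90)&(hsv[...,0]<25)&(np.indices(hsv.shape[:2])[1]>360)&(np.indices(hsv.shape[:2])[0]<390),(456,312))
print("pad",rect(ci,pad,0.003))
print("jig ~",ray(ci,[(205,290)],0.03),"plate ~",ray(ci,[(418,223)],0.011), "timer",ray(ci,[(405,148)],.02),"pots",ray(ci,[(188,178),(244,174)],.06),"marker",ray(ci,[(303,178),(305,240)],.01))
p_,r=tool();print(r.as_matrix()); wi=robot.camera_info("wrist");Rm=cv2.Rodrigues(wi["rvec"])[0];C=-Rm.T@wi["tvec"];print("wrist cam in tool",r.inv().apply(C-p_), r.as_matrix().T@Rm.T)
img=cv2.resize(p[230:350,160:280],None,fx=5,fy=5,interpolation=cv2.INTER_CUBIC); cv2.imwrite("pics/jig.png",img)
E
```

```text
pad [ 16 154 101] [ 40  72 101]
top [ 10  36 128] [110 116 128]
jig [ 19  41 137] [115 129 137]
bench [ 17  60 135] [103 121 135]
sheet [ 22  53 140] [111 132 140]
lower [ 12  34 114] [ 99 105 114]
pad (array([ 0.41178879, -0.31892328]), [56.302490234375, 111.39962005615234], np.float32(77.75725))
jig ~ [[0.45925915 0.18173126 0.03      ]] plate ~ [[ 0.59133905 -0.24420571  0.011     ]] timer [[ 0.74459667 -0.21954789  0.02      ]] pots [[0.67682741 0.21043014 0.06      ]
 [0.68395402 0.10149547 0.06      ]] marker [[ 0.68606655 -0.01055942  0.01      ]
 [ 0.55832085 -0.01437525  0.01      ]]
[[-8.97900408e-01  4.40197826e-01 -8.55318371e-04]
 [ 4.40198608e-01  8.97899531e-01 -1.27209768e-03]
 [ 2.08015332e-04 -1.51872698e-03 -9.99998825e-01]]
wrist cam in tool [ 6.89959677e-02 -9.21334887e-05 -1.42345242e-01] [[ 1.93381730e-04 -9.63382921e-01 -2.68129277e-01]
 [ 9.99998904e-01 -2.07345981e-04  1.46621473e-03]
 [-1.46812176e-03 -2.68129267e-01  9.63381825e-01]]
```

```bash
python3 -m jog '[{"claw":0,"tx":-0.766,"ty":-0.496,"tz":-0.05,"az":-0.58},{"claw":0,"tx":-0.766,"ty":-0.496,"tz":-0.05,"az":-0.58},{"claw":0,"tx":-0.766,"ty":-0.496,"tz":-0.05,"az":-0.58},{"claw":0,"tx":-0.766,"ty":-0.496,"tz":-0.05,"az":-0.58},{"claw":0,"tx":-0.766,"ty":-0.496,"tz":-0.05,"az":-0.58}]' 40
python3 - <<'E'
from h import *
print(shift([.43,.18,.25]), tool()[1].as_matrix())
E
```

```text
[-0.76736843 -0.4965109  -0.04789845] [[-8.97900408e-01  4.40197826e-01 -8.55318371e-04]
 [ 4.40198608e-01  8.97899531e-01 -1.27209768e-03]
 [ 2.08015332e-04 -1.51872698e-03 -9.99998825e-01]]schema error: expected keys claw, tx, ty, tz, ax, ay, az
```

```bash
python3 -m jog '[{"claw":0,"tx":-0.766,"ty":-0.496,"tz":-0.05,"ax":0,"ay":0,"az":-0.58},{"claw":0,"tx":-0.766,"ty":-0.496,"tz":-0.05,"ax":0,"ay":0,"az":-0.58},{"claw":0,"tx":-0.766,"ty":-0.496,"tz":-0.05,"ax":0,"ay":0,"az":-0.58},{"claw":0,"tx":-0.766,"ty":-0.496,"tz":-0.05,"ax":0,"ay":0,"az":-0.58},{"claw":0,"tx":-0.766,"ty":-0.496,"tz":-0.05,"ax":0,"ay":0,"az":-0.58}]' 40
python3 - <<'E'
from h import *
print(shift([.43,.18,.25]), tool()[1].as_matrix())
E
```

```text
time: 0.72
ee_pos: [0.3977, 0.2339, 0.2478]
tool_rot: [-0.0, 1.0, -0.0, -0.0]
contact_force: [0.7, -0.0, -1.0]
opening: 0.0853
gripper_force: 0.0
[-0.08076205 -0.13476177 -0.00559891] [[-9.99999984e-01 -1.58227267e-04 -8.05863188e-05]
 [-1.58226048e-04  9.99999987e-01 -1.51296880e-05]
 [ 8.05887118e-05 -1.51169369e-05 -9.99999997e-01]]
```

```bash
python3 -m jog '[{"claw":0,"tx":-0.08,"ty":-0.135,"tz":-0.006,"ax":0,"ay":0,"az":0},{"claw":0,"tx":-0.08,"ty":-0.135,"tz":-0.006,"ax":0,"ay":0,"az":0},{"claw":0,"tx":-0.08,"ty":-0.135,"tz":-0.006,"ax":0,"ay":0,"az":0},{"claw":0,"tx":-0.08,"ty":-0.135,"tz":-0.006,"ax":0,"ay":0,"az":0}]'
python3 - <<'E'
from h import *
import pickle
ci=robot.camera_info("wrist"); p,d=robot.grab_frame("wrist"); cv2.imwrite("pics/wj.png",p); pickle.dump((ci,p,d),open("wj.pkl","wb"))
E
```

```text
time: 1.23
ee_pos: [0.4282, 0.1828, 0.25]
tool_rot: [-0.001, 1.0, 0.0, -0.0]
contact_force: [-0.0, 0.1, -0.3]
opening: 0.0851
gripper_force: 0.0
```

View pics/wj.png

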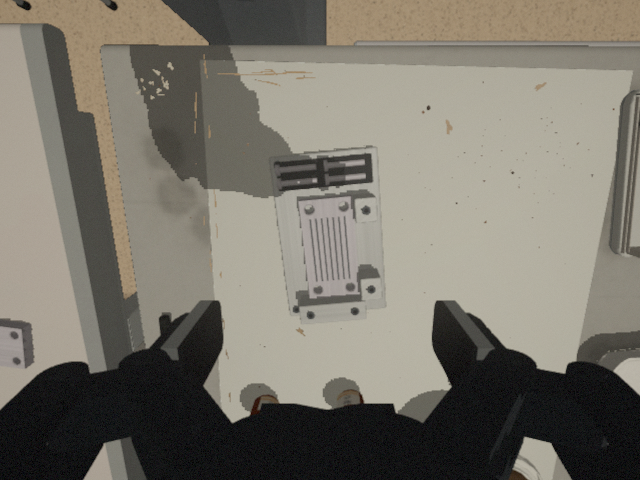

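The wrist view shows the jig at rows 150-320: bolts at the top (325,170), lower plate centred near (330,247), side-fence blocks at (367,209) and (371,288), and the end fence at (332,312).

```bash
python3 - <<'E'
from h import *
import pickle
ci,p,d=pickle.load(open("wj.pkl","rb"))
Rm=cv2.Rodrigues(ci["rvec"])[0]
v,u=np.mgrid[0:480,0:640]
P=((np.linalg.inv(ci["mtx"])@np.stack([u.ravel(),v.ravel(),np.ones(u.size)]))*d.ravel()-np.array(ci["tvec"]).reshape(3,1))
W=(Rm.T@P).T.reshape(480,640,3); Z=W[...,2]
roi=np.zeros((480,640),bool); roi[140:330,260:395]=1
h,e=np.histogram(Z[roi],np.arange(-.01,.06,.004)); print(dict(zip(e.round(3),h)))
for n,a,b in (("fence",.037,.055),("plate",.0225,.033),("base+",.007,.06)):
    m=(roi&(Z>a)&(Z<b)).astype(np.uint8); k,l,st,c=cv2.connectedComponentsWithStats(m)
    for i in range(1,k):
        if st[i,4]>60:
            pts=cv2.findContours((l==i).astype(np.uint8),0,cv2.CHAIN_APPROX_NONE)[0][0][:,0]
            print(n,st[i],np.median(Z[l==i]).round(4),rect(ci,pts,{"fence":.044,"plate":.028,"base+":.012}[n]))
E
```

```text
{np.float64(-0.01): np.int64(0), np.float64(-0.006): np.int64(1), np.float64(-0.002): np.int64(7860), np.float64(0.002): np.int64(590), np.float64(0.006): np.int64(10), np.float64(0.01): np.int64(5011), np.float64(0.014): np.int64(2697), np.float64(0.018): np.int64(1173), np.float64(0.022): np.int64(462), np.float64(0.026): np.int64(4087), np.float64(0.03): np.int64(1077), np.float64(0.034): np.int64(142), np.float64(0.038): np.int64(145), np.float64(0.042): np.int64(1753), np.float64(0.046): np.int64(547), np.float64(0.05): np.int64(0), np.float64(0.054): np.int64(0)}
fence [354 195  24  28 580] 0.0454 (array([0.41901263, 0.22208585]), [22.35148811340332, 26.084213256835938], np.float32(6.0218735))
fence [ 299  274   83   50 1900] 0.0453 (array([0.51753021, 0.19782875]), [49.365928649902344, 90.61453247070312], np.float32(-83.151726))
plate [ 299  194   81  108 5241] 0.0293 (array([0.46575897, 0.19330736]), [89.86741638183594, 114.0604476928711], np.float32(5.1029663))
base+ [  269   146   117   178 17102] 0.0211 (array([0.46139758, 0.18841083]), [113.78929901123047, 195.964111328125], np.float32(5.5780334))
```

```bash
python3 - <<'E'
from h import *
import pickle
ci,p,d=pickle.load(open("wj.pkl","rb"))
Rm=cv2.Rodrigues(ci["rvec"])[0]
v,u=np.mgrid[0:480,0:640]
P=((np.linalg.inv(ci["mtx"])@np.stack([u.ravel(),v.ravel(),np.ones(u.size)]))*d.ravel()-np.array(ci["tvec"]).reshape(3,1))
Z=(Rm.T@P).T.reshape(480,640,3)[...,2]
roi=np.zeros((480,640),bool); roi[140:330,260:395]=1
m=roi&(Z>.037)&(Z<.055)
pt=ray(ci,np.c_[u[m],v[m]],.044)[:,:2]
a=np.radians(5.6); o=np.array([.462,.185])
J=(pt-o)@np.array([[np.cos(a),-np.sin(a)],[np.sin(a),np.cos(a)]])*1000
def edge(A,B,lo,hi,f):
    out=[]
    for b in np.arange(lo,hi,2.):
        s=B[(A>=b)&(A<b+2)]
        if len(s): out.append((b+1,f(s)))
    out=np.array(out); k=np.polyfit(*out.T,1); r=out[:,1]-np.polyval(k,out[:,0]); g=abs(r)<1.5; return np.polyfit(*out[g].T,1),g.sum(),out
x,y=J.T
print("extent",J.min(0),J.max(0))
print("endface",edge(y[x>45],x[x>45],-30,15,np.min))
print("endback",edge(y[x>45],x[x>45],-30,20,np.max)[0])
s=(y>18)&(x<52)
print("sideface",edge(x[s],y[s],-54,50,np.min)); print("sideback",edge(x[s],y[s],-54,50,np.max)[0])
E
```

```text
extent [-52.25879167 -37.5755661 ] [80.89132127 52.30418282]
endface (array([2.09458127e-03, 5.61369002e+01]), np.int64(23), array([[-29.        ,  56.66705146],
       [-27.        ,  55.8164843 ],
       [-25.        ,  55.91976788],
       [-23.        ,  56.0230527 ],
       [-21.        ,  56.22962602],
       [-19.        ,  55.38007836],
       [-17.        ,  56.64278744],
       [-15.        ,  55.792886  ],
       [-13.        ,  55.89609098],
       [-11.        ,  56.10250463],
       [ -9.        ,  56.2057133 ],
       [ -7.        ,  56.41213433],
       [ -5.        ,  56.61856028],
       [ -3.        ,  55.76932352],
       [ -1.        ,  55.87245002],
       [  1.        ,  56.18183689],
       [  3.        ,  56.2849683 ],
       [  5.        ,  56.38810094],
       [  7.        ,  56.5943699 ],
       [  9.        ,  55.64274987],
       [ 11.        ,  55.95189429],
       [ 13.        ,  56.1579967 ],
       [ 15.        ,  56.26104974]]))
endback [-1.08256739e-03  8.02734140e+01]
sideface (array([8.40378667e-05, 3.03381327e+01]), np.int64(23), array([[-53.   
[... 215 characters left out ...]
-41.        ,  30.65768303],
       [-39.        ,  30.50818455],
       [-37.        ,  30.35822629],
       [-35.        ,  30.20780614],
       [-33.        ,  30.05692196],
       [-31.        ,  29.98130518],
       [-29.        ,  30.75468696],
       [-27.        ,  30.6793758 ],
       [ 31.        ,  30.53475068],
       [ 33.        ,  30.37681448],
       [ 35.        ,  30.21836575],
       [ 37.        ,  30.13894841],
       [ 39.        ,  29.97972619],
       [ 41.        ,  29.89992069],
       [ 43.        ,  30.71540451],
       [ 45.        ,  30.63593862],
       [ 47.        ,  30.47661684],
       [ 49.        ,  30.31677294]]))
sideback [1.41516239e-03 5.17600241e+01]
```

```bash
python3 -m jog '[{"claw":0,"tx":0.04,"ty":-0.78,"tz":0,"ax":0,"ay":0,"az":1},{"claw":0,"tx":0.04,"ty":-0.78,"tz":0,"ax":0,"ay":0,"az":1},{"claw":0,"tx":0.04,"ty":-0.78,"tz":0,"ax":0,"ay":0,"az":1},{"claw":0,"tx":0.04,"ty":-0.78,"tz":0,"ax":0,"ay":0,"az":1},{"claw":0,"tx":0.04,"ty":-0.78,"tz":0,"ax":0,"ay":0,"az":1}]'
python3 - <<'E'
from h import *
import pickle
ci,p,d=pickle.load(open("wj.pkl","rb"))
print(ray(ci,[(299,198),(355,194),(310,299),(360,293)],.028).mean(0))
print(shift([.417,-.319,.2])); x=tool()[1].as_matrix()[:,0]; print(np.degrees(np.arctan2(x[1],x[0])))
E
```

```text
time: 1.9
ee_pos: [0.4131, -0.1309, 0.2505]
tool_rot: [0.382, 0.924, 0.0, 0.0]
contact_force: [1.0, -0.3, 1.0]
opening: 0.0855
gripper_force: 0.0
[0.46433197 0.18816262 0.028     ]
[-0.3390057  -0.32594624  0.12624359]
135.04109040798176
```

```bash
python3 -m jog '[{"claw":0,"tx":-0.339,"ty":-0.326,"tz":0.126,"ax":0,"ay":0,"az":1},{"claw":0,"tx":-0.339,"ty":-0.326,"tz":0.126,"ax":0,"ay":0,"az":1},{"claw":0,"tx":-0.339,"ty":-0.326,"tz":0.126,"ax":0,"ay":0,"az":1},{"claw":0,"tx":-0.339,"ty":-0.326,"tz":0.126,"ax":0,"ay":0,"az":1},{"claw":0,"tx":-0.339,"ty":-0.326,"tz":0.126,"ax":0,"ay":0,"az":1}]'
python3 -m jog '[{"claw":0,"tx":0,"ty":0,"tz":0,"ax":0,"ay":0,"az":0.27},{"claw":0,"tx":0,"ty":0,"tz":0,"ax":0,"ay":0,"az":0.27},{"claw":0,"tx":0,"ty":0,"tz":0,"ax":0,"ay":0,"az":0.27}]'
cat > padlook.py <<'E'
from h import *
import sys
ci=robot.camera_info("wrist"); p,d=robot.grab_frame("wrist"); cv2.imwrite(sys.argv[1],p)
hsv=cv2.cvtColor(p,cv2.COLOR_BGR2HSV)
m=((hsv[...,1]>110)&(hsv[...,0]>8)&(hsv[...,0]<24)&(hsv[...,2]>40)).astype(np.uint8)
k,l,st,c=cv2.connectedComponentsWithStats(m); order=1+np.argsort(-st[1:,4])[:3]
for i in order:
    pts=cv2.findContours((l==i).astype(np.uint8),0,cv2.CHAIN_APPROX_NONE)[0][0][:,0]
    print(st[i],rect(ci,pts,float(sys.argv[2])))
t,r=tool(); x=r.as_matrix()[:,0]; print(t,"yaw_x",np.degrees(np.arctan2(x[1],x[0])))
E
python3 padlook.py pics/pad1.png 0.003
```

```text
time: 2.52
ee_pos: [0.417, -0.3178, 0.1991]
tool_rot: [0.707, 0.707, 0.0, -0.001]
contact_force: [-0.2, 0.4, 0.1]
opening: 0.0851
gripper_force: 0.0
time: 2.9
ee_pos: [0.4172, -0.3174, 0.2002]
tool_rot: [0.776, 0.63, 0.0, 0.0]
contact_force: [-0.1, -0.3, -0.5]
opening: 0.0855
gripper_force: 0.0
[205 381   4   9  16] (array([ 0.24443411, -0.47472769]), [3.1803126335144043, 10.532968521118164], np.float32(81.11734))
[315 256   4   3   7] (array([ 0.3977648 , -0.35297726]), [2.113565683364868, 3.0425708293914795], np.float32(-11.865807))
[333 254   3   5   6] (array([ 0.41488461, -0.35570572]), [1.714311122894287, 4.344420909881592], np.float32(-88.14021))
[ 0.41709364 -0.31761078  0.20012623] yaw_x 78.07065959589707
```

View pics/pad1.png

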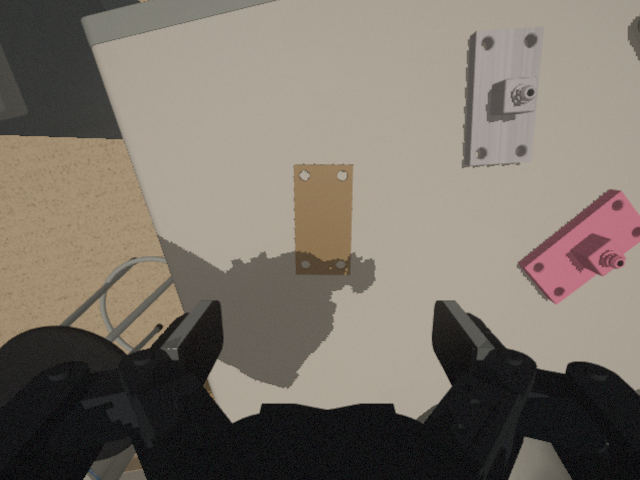

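The pad has corners near (294,165), (353,165), (350,275) and (296,275), and is nearly square to the tool. The grey plate lies at the upper right, with its block near (519,95).

```bash
python3 - <<'E'
from h import *
ci=robot.camera_info("wrist"); p=cv2.imread("pics/pad1.png"); hsv=cv2.cvtColor(p,cv2.COLOR_BGR2HSV)
m=((hsv[...,1]>85)&(hsv[...,0]<24)).astype(np.uint8); m[:150]=0;m[290:]=0;m[:,:270]=0;m[:,380:]=0
k,l,st,c=cv2.connectedComponentsWithStats(m);i=1+np.argmax(st[1:,4])
pts=cv2.findContours((l==i).astype(np.uint8),0,cv2.CHAIN_APPROX_NONE)[0][0][:,0]
print(st[i],rect(ci,pts,.003))
q=ray(ci,[(294,165),(353,165),(350,275),(296,275)],.003); c=q.mean(0); print("corners",c, np.degrees(np.arctan2(*(q[0]+q[1]-q[2]-q[3])[1::-1])))
print("shift", shift([c[0],c[1],.05]))
E
```

```text
[ 294  165   59  110 5792] (array([ 0.4113262 , -0.31902283]), [55.07337951660156, 108.9365463256836], np.float32(77.82892))
corners [ 0.41176098 -0.31972087  0.003     ] 77.65563953317464
shift [-0.00785578 -0.01209116  0.37531245]
```

```bash
python3 -m jog '[{"claw":65,"tx":-0.008,"ty":-0.013,"tz":0.375,"ax":0,"ay":0,"az":0.007},{"claw":65,"tx":-0.008,"ty":-0.013,"tz":0.375,"ax":0,"ay":0,"az":0.007},{"claw":65,"tx":-0.008,"ty":-0.013,"tz":0.375,"ax":0,"ay":0,"az":0.007},{"claw":65,"tx":-0.008,"ty":-0.013,"tz":0.375,"ax":0,"ay":0,"az":0.007},{"claw":65,"tx":-0.008,"ty":-0.013,"tz":0.375,"ax":0,"ay":0,"az":0.007}]' 30
python3 - <<'E'
from h import *
print(shift([.4115,-.3192,.01]),robot.state()["opening"])
ci=robot.camera_info("wrist"); p,d=robot.grab_frame("wrist"); cv2.imwrite("pics/pad2.png",p)
E
```

```text
time: 3.58
ee_pos: [0.4118, -0.3211, 0.051]
tool_rot: [0.779, 0.626, 0.0, 0.001]
contact_force: [0.6, 0.6, 0.1]
opening: 0.0638
gripper_force: 0.0
[ 0.00455464 -0.00198807  0.10259457] 0.06375661825659137
```

View pics/pad2.png

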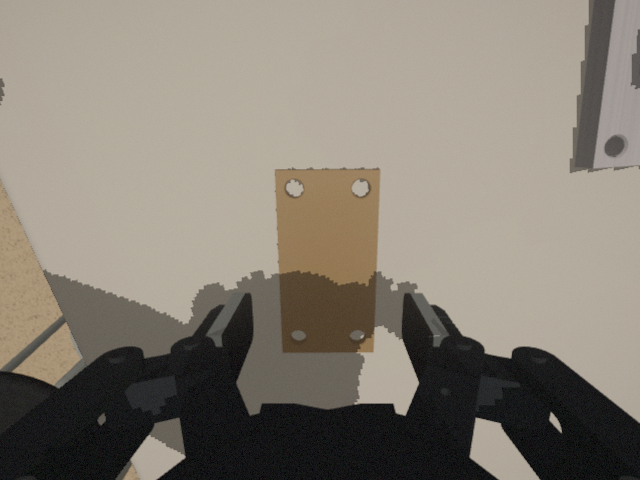

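The pad is centred between the fingers (pad x≈328, finger midpoint ≈327).

```bash
python3 -m jog '[{"claw":65,"tx":0.0045,"ty":-0.002,"tz":0.08,"ax":0,"ay":0,"az":0},{"claw":65,"tx":0.0045,"ty":-0.002,"tz":0.11,"ax":0,"ay":0,"az":0},{"claw":65,"tx":0.0045,"ty":-0.002,"tz":0.12,"ax":0,"ay":0,"az":0},{"claw":65,"tx":0.0045,"ty":-0.002,"tz":0.125,"ax":0,"ay":0,"az":0},{"claw":65,"tx":0.0045,"ty":-0.002,"tz":0.125,"ax":0,"ay":0,"az":0}]'
python3 -m jog '[{"claw":65,"tx":0,"ty":0,"tz":0.005,"ax":0,"ay":0,"az":0},{"claw":65,"tx":0,"ty":0,"tz":0.005,"ax":0,"ay":0,"az":0}]'
python3 -m jog '[{"claw":65,"tx":0,"ty":0,"tz":0.005,"ax":0,"ay":0,"az":0},{"claw":65,"tx":0,"ty":0,"tz":0.005,"ax":0,"ay":0,"az":0}]'
python3 -m jog '[{"claw":65,"tx":0,"ty":0,"tz":0.005,"ax":0,"ay":0,"az":0},{"claw":65,"tx":0,"ty":0,"tz":0.005,"ax":0,"ay":0,"az":0}]'
```

```text
time: 4.25
ee_pos: [0.4109, -0.319, 0.0004]
tool_rot: [0.78, 0.626, 0.0, 0.001]
contact_force: [-0.4, 0.4, -0.4]
opening: 0.0636
gripper_force: 0.0
time: 4.5
ee_pos: [0.4106, -0.3186, -0.0021]
tool_rot: [0.78, 0.626, 0.0, 0.0]
contact_force: [-0.5, 0.4, 0.3]
opening: 0.0637
gripper_force: 0.0
time: 4.75
ee_pos: [0.4105, -0.3184, -0.0043]
tool_rot: [0.78, 0.626, -0.0, -0.0]
contact_force: [0.2, -0.4, -1.2]
opening: 0.0633
gripper_force: 0.0
time: 5.0
ee_pos: [0.4104, -0.3184, -0.0064]
tool_rot: [0.78, 0.626, -0.0, -0.0]
contact_force: [-0.6, -0.2, -0.3]
opening: 0.0634
gripper_force: 0.0
```

```bash
python3 -m jog '[{"claw":100,"tx":0,"ty":0,"tz":0,"ax":0,"ay":0,"az":0},{"claw":130,"tx":0,"ty":0,"tz":0,"ax":0,"ay":0,"az":0},{"claw":130,"tx":0,"ty":0,"tz":0,"ax":0,"ay":0,"az":0},{"claw":130,"tx":0,"ty":0,"tz":0,"ax":0,"ay":0,"az":0}]' 25
```

```text
time: 5.5
ee_pos: [0.4106, -0.3186, -0.0061]
tool_rot: [0.78, 0.626, 0.0, 0.0]
contact_force: [-0.0, -0.0, 1.0]
opening: 0.0549
gripper_force: 26.6
```

```bash
python3 -m jog '[{"claw":130,"tx":0,"ty":0,"tz":-0.05,"ax":0,"ay":0,"az":0},{"claw":130,"tx":0,"ty":0,"tz":-0.2,"ax":0,"ay":0,"az":0},{"claw":130,"tx":0,"ty":0,"tz":-0.35,"ax":0,"ay":0,"az":0},{"claw":130,"tx":0,"ty":0,"tz":-0.5,"ax":0,"ay":0,"az":0},{"claw":130,"tx":0,"ty":0,"tz":-0.5,"ax":0,"ay":0,"az":0}]' 35
python3 - <<'E'
from h import *
ci=robot.camera_info("wrist"); p,d=robot.grab_frame("wrist"); cv2.imwrite("pics/pad3.png",p)
print(tool()[0],shift([.4651,.1875,.2]))
E
```

```text
time: 6.12
ee_pos: [0.413, -0.321, 0.1988]
tool_rot: [0.78, 0.626, 0.0, 0.005]
contact_force: [-0.1, 0.0, -1.3]
opening: 0.0546
gripper_force: 37.5
[ 0.41167812 -0.31965056  0.19593847] [ 1.26674618 -0.1435279  -0.01429602]
```

View pics/pad3.png

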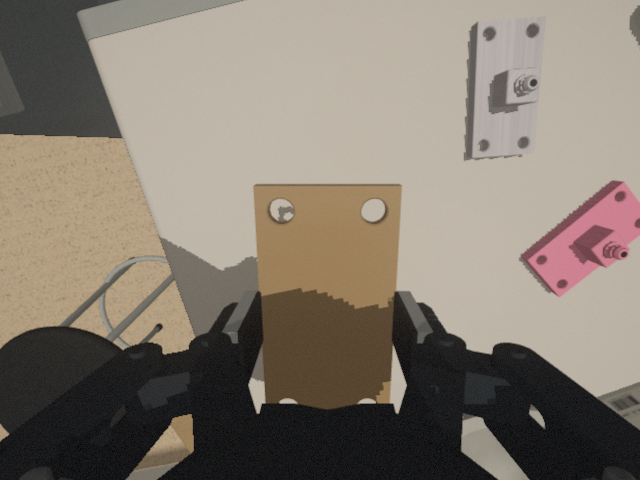

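Pad held flat: the far edge runs from (254,185) to (401,185), level in the picture, so it did not twist.

```bash
python3 - <<'E'
from h import *
ci=robot.camera_info("wrist"); t,r=tool()
p=cv2.imread("pics/pad3.png"); hsv=cv2.cvtColor(p,cv2.COLOR_BGR2HSV)
m=((hsv[...,1]>85)&(hsv[...,0]<24)).astype(np.uint8); m[:170]=0;m[290:]=0;m[:,:235]=0;m[:,420:]=0
m=cv2.morphologyEx(m,cv2.MORPH_OPEN,np.ones((5,5)))
z=t[2]+.009
row=lambda v:(np.flatnonzero(m[v])[[0,-1]])
cols=range(265,390,5); top=[(c,np.flatnonzero(m[:,c])[0]) for c in cols]
f=lambda q:r.inv().apply(ray(ci,q,z)-t)*1000
T=f(top); print("far edge x",np.polyfit(T[:,1],T[:,0],1))
for side in (0,1):
    q=[(row(v)[side],v) for v in range(190,285,5)]; S=f(q); print("side",np.polyfit(S[:,0],S[:,1],1))
E
```

```text
far edge x [-1.54639556e-04  5.45227069e+01]
side [ 4.66560128e-03 -2.85149168e+01]
side [-6.29455902e-04  2.65265804e+01]
```

```bash
python3 -m jog '[{"claw":130,"tx":0.15,"ty":-0.02,"tz":0,"ax":0,"ay":0,"az":-0.2},{"claw":130,"tx":0.3,"ty":-0.035,"tz":0,"ax":0,"ay":0,"az":-0.4},{"claw":130,"tx":0.45,"ty":-0.05,"tz":0,"ax":0,"ay":0,"az":-0.6},{"claw":130,"tx":0.6,"ty":-0.07,"tz":0,"ax":0,"ay":0,"az":-0.8},{"claw":130,"tx":0.72,"ty":-0.082,"tz":0,"ax":0,"ay":0,"az":-1}]'
python3 - <<'E'
from h import *
print(tool()[0],shift([.465,.188,.15])); x=tool()[1].as_matrix()[:,0]; print(np.degrees(np.arctan2(x[1],x[0])))
E
```

```text
time: 6.8
ee_pos: [0.4391, -0.0278, 0.1919]
tool_rot: [0.478, 0.878, -0.0, -0.002]
contact_force: [1.2, -1.3, -0.3]
opening: 0.0545
gripper_force: 37.5
[ 0.4390941  -0.02778059  0.19193259] [0.41771694 0.34734884 0.10513482]
122.85996134097734
```

```bash
python3 -m jog '[{"claw":130,"tx":0.12,"ty":0.1,"tz":0.02,"ax":0,"ay":0,"az":-0.2},{"claw":130,"tx":0.22,"ty":0.19,"tz":0.05,"ax":0,"ay":0,"az":-0.4},{"claw":130,"tx":0.33,"ty":0.28,"tz":0.08,"ax":0,"ay":0,"az":-0.6},{"claw":130,"tx":0.418,"ty":0.347,"tz":0.105,"ax":0,"ay":0,"az":-0.8},{"claw":130,"tx":0.418,"ty":0.347,"tz":0.105,"ax":0,"ay":0,"az":-1}]'
python3 -m jog '[{"claw":130,"tx":0,"ty":0,"tz":0,"ax":0,"ay":0,"az":-0.2},{"claw":130,"tx":0,"ty":0,"tz":0,"ax":0,"ay":0,"az":-0.392},{"claw":130,"tx":0,"ty":0,"tz":0,"ax":0,"ay":0,"az":-0.392}]'
python3 - <<'E'
from h import *
print(tool()[0],shift([.465,.188,.1])); x=tool()[1].as_matrix()[:,0]; print(np.degrees(np.arctan2(x[1],x[0])))
E
```

```text
time: 7.42
ee_pos: [0.4657, 0.1878, 0.1487]
tool_rot: [0.104, 0.995, -0.001, -0.002]
contact_force: [-1.3, -0.9, -0.8]
opening: 0.0546
gripper_force: 37.5
time: 7.8
ee_pos: [0.4665, 0.1851, 0.1499]
tool_rot: [-0.044, 0.999, -0.0, -0.002]
contact_force: [0.4, 0.2, -0.0]
opening: 0.0543
gripper_force: 37.5
[0.46651038 0.18510205 0.14993908] [0.00268498 0.0076125  0.12485405]
-174.9332845872612
```

```bash
python3 -m jog '[{"claw":130,"tx":0.003,"ty":0.0076,"tz":0.1,"ax":0,"ay":0,"az":-0.01},{"claw":130,"tx":0.003,"ty":0.0076,"tz":0.2,"ax":0,"ay":0,"az":-0.01},{"claw":130,"tx":0.003,"ty":0.0076,"tz":0.225,"ax":0,"ay":0,"az":-0.01},{"claw":130,"tx":0.003,"ty":0.0076,"tz":0.225,"ax":0,"ay":0,"az":-0.01}]'
python3 - <<'E'
from h import *
import pickle
ci=robot.camera_info("wrist"); p,d=robot.grab_frame("wrist"); cv2.imwrite("pics/place1.png",p); pickle.dump((ci,p,d,robot.state()),open("pl.pkl","wb"))
print(tool()[0],shift([.465,.188,.06])); x=tool()[1].as_matrix()[:,0]; print(np.degrees(np.arctan2(x[1],x[0])))
E
```

```text
time: 8.3
ee_pos: [0.4658, 0.1881, 0.0613]
tool_rot: [-0.048, 0.999, -0.0, -0.001]
contact_force: [0.1, 1.2, 0.1]
opening: 0.0548
gripper_force: 37.5
[0.46679735 0.18829458 0.06228029] [ 0.00454447 -0.00029812  0.0057    ]
-174.44705453113653
```

View pics/place1.png

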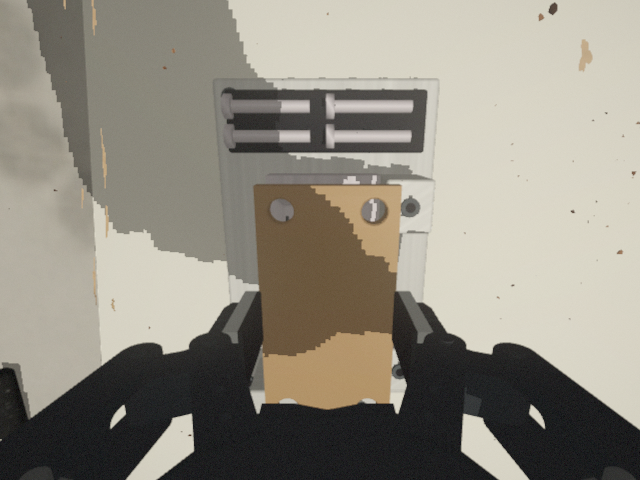

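The pad hangs above the lower plate. The base's back edge is level at row 80 (columns 214-438), and side block 1's top spans about (388-434, 180-232).

```bash
python3 - <<'E'
from h import *
import pickle
ci,p,d,s=pickle.load(open("pl.pkl","rb")); t=np.array(s["ee_pos"]); r=R.from_quat(s["tool_rot"])
g=cv2.cvtColor(p,cv2.COLOR_BGR2GRAY).astype(float)
f=lambda q,z:(r.inv().apply(ray(ci,q,z)-t)*1000).round(1)[:,:2].tolist()
print("base back corners (jig -102; -56,58)",f([(214,80),(438,80)],.012))
print("block1 top: back-right, back-left, front-right, front-left (x-55..-30,y28..50)",f([(434,180),(388,180),(432,232),(401,232)],.044))
print("plate back edge left corner (-55,-28)",f([(266,175)],.028))
print("pad far corners",f([(254,185),(401,185)],t[2]+.009))
cv2.imwrite("pics/crop.png",cv2.resize(p[60:260,200:450],None,fx=3,fy=3,interpolation=cv2.INTER_CUBIC))
E
```

```text
base back corners (jig -102; -56,58) [[101.9, -55.9], [101.9, 56.0]]
block1 top: back-right, back-left, front-right, front-left (x-55..-30,y28..50) [[55.4, 48.3], [55.4, 27.8], [31.5, 49.3], [31.5, 34.9]]
plate back edge left corner (-55,-28) [[56.4, -29.4]]
pad far corners [[56.0, -26.7], [56.0, 28.0]]
```

View pics/crop.png

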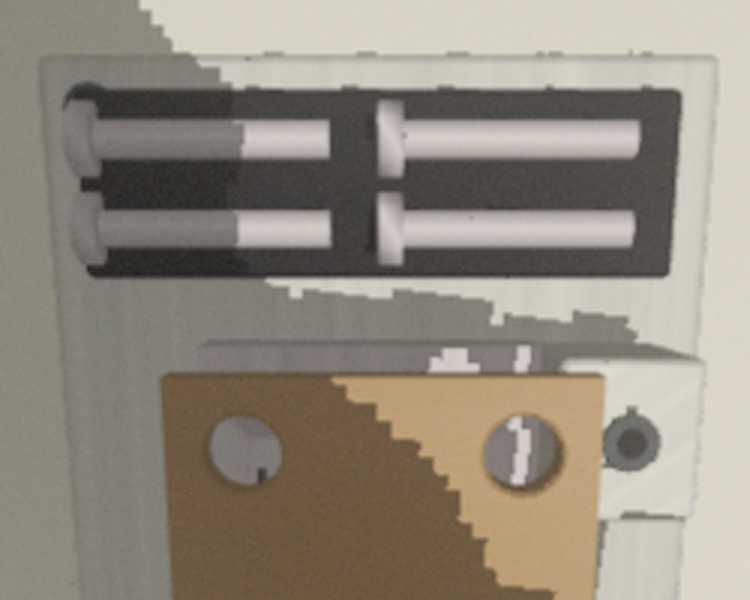

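```bash
python3 -m jog '[{"claw":130,"tx":0.001,"ty":-0.0045,"tz":0,"ax":0,"ay":0,"az":0},{"claw":130,"tx":0.001,"ty":-0.0045,"tz":0.04,"ax":0,"ay":0,"az":0},{"claw":130,"tx":0.001,"ty":-0.0045,"tz":0.06,"ax":0,"ay":0,"az":0},{"claw":130,"tx":0.001,"ty":-0.0045,"tz":0.073,"ax":0,"ay":0,"az":0},{"claw":130,"tx":0.001,"ty":-0.0045,"tz":0.073,"ax":0,"ay":0,"az":0}]'
python3 -m jog '[{"claw":130,"tx":0,"ty":0,"tz":0.006,"ax":0,"ay":0,"az":0},{"claw":130,"tx":0,"ty":0,"tz":0.006,"ax":0,"ay":0,"az":0}]'
python3 -m jog '[{"claw":130,"tx":0,"ty":0,"tz":0.006,"ax":0,"ay":0,"az":0},{"claw":130,"tx":0,"ty":0,"tz":0.006,"ax":0,"ay":0,"az":0}]'
```

```text
time: 8.98
ee_pos: [0.4669, 0.1864, 0.0334]
tool_rot: [-0.049, 0.999, -0.0, 0.001]
contact_force: [-1.2, -1.6, 3.0]
opening: 0.0551
gripper_force: 41.2
time: 9.22
ee_pos: [0.4674, 0.1864, 0.0325]
tool_rot: [-0.049, 0.999, -0.0, 0.001]
contact_force: [-4.2, -1.7, 20.1]
opening: 0.0547
gripper_force: 43.9
time: 9.48
ee_pos: [0.4681, 0.1865, 0.0309]
tool_rot: [-0.049, 0.999, -0.0, 0.002]
contact_force: [-5.2, -2.2, 24.8]
opening: 0.0546
gripper_force: 46.6
```

Contact came about 7 mm too early, so something caught, probably on a fence edge. I'll back off and look.

```bash
python3 -m jog '[{"claw":130,"tx":0,"ty":0,"tz":-0.03,"ax":0,"ay":0,"az":0},{"claw":130,"tx":0,"ty":0,"tz":-0.06,"ax":0,"ay":0,"az":0},{"claw":130,"tx":0,"ty":0,"tz":-0.06,"ax":0,"ay":0,"az":0},{"claw":130,"tx":0,"ty":0,"tz":-0.06,"ax":0,"ay":0,"az":0}]'
python3 - <<'E'
from h import *
import pickle
s=robot.state();ci=robot.camera_info("wrist"); p,d=robot.grab_frame("wrist"); pickle.dump((ci,p,d,s),open("pl2.pkl","wb"))
q,_=robot.grab_frame("scene"); a=cv2.resize(q[180:280,140:280],None,fx=4,fy=4,interpolation=cv2.INTER_CUBIC)
cv2.imwrite("pics/place2.png",np.hstack([cv2.resize(p,(533,400))[:,100:],a])[:, :800] if 0 else np.vstack([cv2.resize(p[120:440,150:490],(560,300))[:300],cv2.resize(a,(560,300))]))
print(s["ee_pos"],R.from_quat(s["tool_rot"]).as_matrix().round(4).tolist(),s["contact_force"])
E
```

```text
time: 9.98
ee_pos: [0.4661, 0.1865, 0.0516]
tool_rot: [-0.049, 0.999, 0.0, -0.0]
contact_force: [-0.1, -0.8, 0.0]
opening: 0.0545
gripper_force: 44.3
[0.4661088  0.18649097 0.05161113] [[-0.9952, -0.0978, -0.0002], [-0.0978, 0.9952, 0.0001], [0.0002, 0.0001, -1.0]] [-0.14740252 -0.77688769  0.00803011]
```

View pics/place2.png

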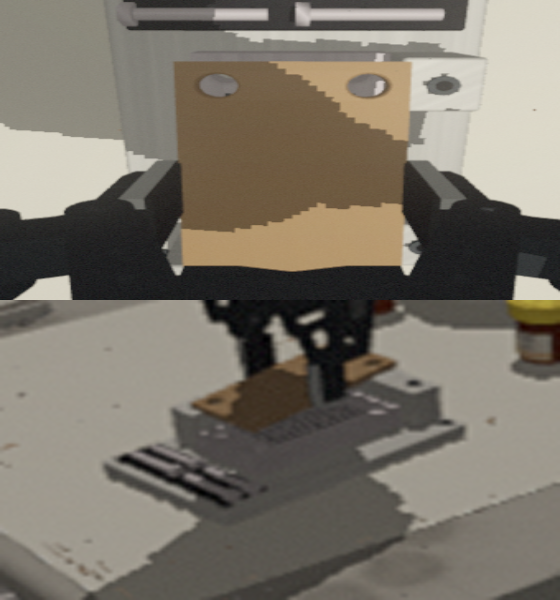

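The wrist view shows the pad still held, but now lower or tilted relative to the fingers. In the scene crop its +x end looks higher, so I'll check tilt from depth.

```bash
python3 - <<'E'
from h import *
import pickle
for fn in ("pl.pkl","pl2.pkl"):
    ci,p,d,s=pickle.load(open(fn,"rb")); t=np.array(s["ee_pos"]); r=R.from_quat(s["tool_rot"])
    Rm=cv2.Rodrigues(ci["rvec"])[0]; hsv=cv2.cvtColor(p,cv2.COLOR_BGR2HSV)
    m=(hsv[...,1]>85)&(hsv[...,0]<24); m[:180]=0;m[400:]=0;m[:,:262]=0;m[:,392:]=0
    m=cv2.erode(m.astype(np.uint8),np.ones((7,7)))>0
    v,u=np.nonzero(m)
    W=(Rm.T@(np.linalg.inv(ci["mtx"])@np.c_[u,v,np.ones(len(u))].T*d[v,u]-np.array(ci["tvec"]).reshape(3,1))).T
    T=r.inv().apply(W-t)*1000
    k=np.linalg.lstsq(np.c_[T[:,:2],np.ones(len(T))],T[:,2],rcond=None)[0]; print(fn,"pad top z in tool = a x + b y + c",k.round(3),"x range",T[:,0].min(),T[:,0].max())
    # jig heights in tool via known: base back strip row 85 & block1 top
    z=lambda pts:[((Rm.T@(np.linalg.inv(ci["mtx"])@[a,b,1]*d[b,a]-np.array(ci["tvec"]).ravel())))[2].round(4) for a,b in pts]
    print("bench/base/block z",z([(550,250),(225,100),(395,150),(420,195)]), "image pad edge rows")
E
```

```text
pl.pkl pad top z in tool = a x + b y + c [-5.200e-02 -3.000e-03 -7.635e+00] x range -38.72406796948645 69.59621939839853
bench/base/block z [np.float64(0.0023), np.float64(0.0244), np.float64(0.0183), np.float64(0.047)] image pad edge rows
pl2.pkl pad top z in tool = a x + b y + c [ 8.0000e-02 -5.0000e-03 -1.2332e+01] x range -33.22624604413757 68.93751336325103
bench/base/block z [np.float64(0.0012), np.float64(0.0237), np.float64(0.0176), np.float64(0.0454)] image pad edge rows
```

The pad's +x end caught the end-fence top: its slope in the grip changed from -0.05 to +0.08. I'll shift 3 mm away from the end fence, then go down again with a softer grip.

```bash
python3 -m jog '[{"claw":130,"tx":0.0075,"ty":0,"tz":0,"ax":0,"ay":0,"az":0},{"claw":130,"tx":0.0075,"ty":0,"tz":0.03,"ax":0,"ay":0,"az":0},{"claw":130,"tx":0.0075,"ty":0,"tz":0.05,"ax":0,"ay":0,"az":0},{"claw":130,"tx":0.0075,"ty":0,"tz":0.05,"ax":0,"ay":0,"az":0}]' 25
python3 -m jog '[{"claw":130,"tx":0,"ty":0,"tz":0.007,"ax":0,"ay":0,"az":0},{"claw":130,"tx":0,"ty":0,"tz":0.007,"ax":0,"ay":0,"az":0}]'
python3 -m jog '[{"claw":130,"tx":0,"ty":0,"tz":0.005,"ax":0,"ay":0,"az":0},{"claw":130,"tx":0,"ty":0,"tz":0.005,"ax":0,"ay":0,"az":0}]'
```

```text
time: 10.58
ee_pos: [0.4624, 0.186, 0.0307]
tool_rot: [-0.049, 0.999, -0.0, -0.001]
contact_force: [0.1, -0.2, -0.4]
opening: 0.0547
gripper_force: 44.3
time: 10.82
ee_pos: [0.4633, 0.1861, 0.0292]
tool_rot: [-0.049, 0.999, -0.0, -0.0]
contact_force: [-0.7, -1.3, 2.0]
opening: 0.055
gripper_force: 44.6
time: 11.08
ee_pos: [0.4638, 0.1861, 0.0273]
tool_rot: [-0.049, 0.999, -0.0, 0.001]
contact_force: [0.9, -2.4, 3.3]
opening: 0.0546
gripper_force: 44.8
```

```bash
python3 -m jog '[{"claw":130,"tx":0,"ty":0,"tz":0.006,"ax":0,"ay":0,"az":0},{"claw":130,"tx":0,"ty":0,"tz":0.006,"ax":0,"ay":0,"az":0}]' 20
python3 -m jog '[{"claw":130,"tx":0,"ty":0,"tz":0.004,"ax":0,"ay":0,"az":0},{"claw":130,"tx":0,"ty":0,"tz":0.004,"ax":0,"ay":0,"az":0}]'
python3 - <<'E'
from h import *
import pickle
s=robot.state();ci=robot.camera_info("wrist"); p,d=robot.grab_frame("wrist"); pickle.dump((ci,p,d,s),open("pl3.pkl","wb")); cv2.imwrite("pics/place3.png",p)
t=np.array(s["ee_pos"]); r=R.from_quat(s["tool_rot"]); Rm=cv2.Rodrigues(ci["rvec"])[0]; hsv=cv2.cvtColor(p,cv2.COLOR_BGR2HSV)
m=(hsv[...,1]>85)&(hsv[...,0]<24); m[:180]=0;m[400:]=0;m[:,:262]=0;m[:,392:]=0
m=cv2.erode(m.astype(np.uint8),np.ones((7,7)))>0
v,u=np.nonzero(m)
W=(Rm.T@(np.linalg.inv(ci["mtx"])@np.c_[u,v,np.ones(len(u))].T*d[v,u]-np.array(ci["tvec"]).reshape(3,1))).T
T=r.inv().apply(W-t)*1000
print(np.linalg.lstsq(np.c_[T[:,:2],np.ones(len(T))],T[:,2],rcond=None)[0].round(3),t)
E
```

```text
time: 11.32
ee_pos: [0.4643, 0.1862, 0.0256]
tool_rot: [-0.049, 0.999, -0.0, 0.001]
contact_force: [-1.4, -1.5, 11.9]
opening: 0.0546
gripper_force: 50.0
time: 11.58
ee_pos: [0.4645, 0.1861, 0.024]
tool_rot: [-0.049, 0.999, -0.0, 0.001]
contact_force: [-1.3, -2.8, 10.7]
opening: 0.0543
gripper_force: 49.5
[-2.6000e-02 -2.0000e-03 -1.2772e+01] [0.46452052 0.18609556 0.02404007]
```

View pics/place3.png

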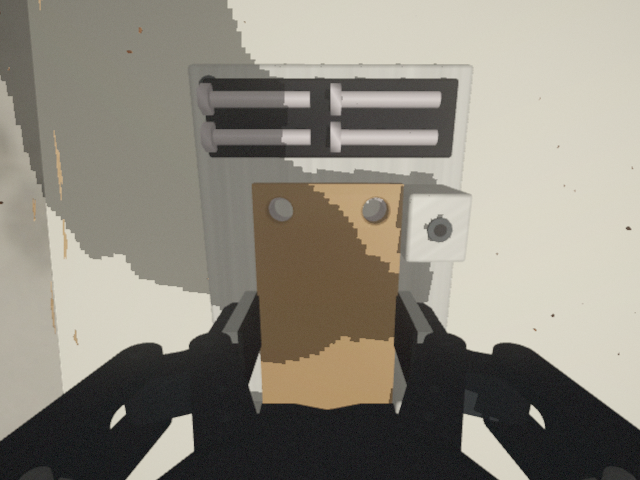

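The pad lies flat between the fences. Its far edge is at row 183 (252-403), and block 1's top spans (411-471, 193-262).

```bash
python3 - <<'E'
from h import *
import pickle
ci,p,d,s=pickle.load(open("pl3.pkl","rb")); t=np.array(s["ee_pos"]); r=R.from_quat(s["tool_rot"])
f=lambda q,z:(r.inv().apply(ray(ci,q,z)-t)*1000).round(1)[:,:2].tolist()
for dz in (0,.0015):
  print("base back corners (102;-56,58)",f([(189,65),(472,65)],.012+dz))
  print("block1 (55..30, 28..50)",f([(407,193),(471,193),(465,262),(405,262)],.044+dz))
  print("pad far corners (55; -28,28)",f([(252,183),(403,183)],.034+dz))
E
```

```text
base back corners (102;-56,58) [[99.9, -54.2], [100.0, 58.2]]
block1 (55..30, 28..50) [[53.3, 28.2], [53.3, 50.3], [28.2, 50.9], [28.2, 29.0]]
pad far corners (55; -28,28) [[55.8, -27.3], [55.8, 28.7]]
base back corners (102;-56,58) [[99.6, -53.7], [99.7, 57.6]]
block1 (55..30, 28..50) [[53.5, 27.8], [53.5, 49.7], [28.7, 50.3], [28.7, 28.7]]
pad far corners (55; -28,28) [[55.9, -27.0], [55.9, 28.4]]
```

```bash
python3 -m jog '[{"claw":130,"tx":-0.003,"ty":0,"tz":0.001,"ax":0,"ay":0,"az":0},{"claw":130,"tx":-0.006,"ty":0,"tz":0.001,"ax":0,"ay":0,"az":0},{"claw":130,"tx":-0.0063,"ty":0,"tz":0.001,"ax":0,"ay":0,"az":0}]'
python3 -m jog '[{"claw":105,"tx":0,"ty":0,"tz":0,"ax":0,"ay":0,"az":0},{"claw":85,"tx":0,"ty":0,"tz":0,"ax":0,"ay":0,"az":0},{"claw":70,"tx":0,"ty":0,"tz":0,"ax":0,"ay":0,"az":0},{"claw":70,"tx":0,"ty":0,"tz":0,"ax":0,"ay":0,"az":0}]'
python3 - <<'E'
from h import *
import pickle
s=robot.state();ci=robot.camera_info("wrist"); p,d=robot.grab_frame("wrist"); pickle.dump((ci,p,d,s),open("pl4.pkl","wb")); cv2.imwrite("pics/place4.png",p)
hsv=cv2.cvtColor(p,cv2.COLOR_BGR2HSV); m=(hsv[...,1]>85)&(hsv[...,0]<24); m[:150]=0; m[400:]=0;m[:,:230]=0;m[:,430:]=0
m=cv2.morphologyEx(m.astype(np.uint8),cv2.MORPH_OPEN,np.ones((5,5)))
print([(c,np.flatnonzero(m[:,c])[0]) for c in range(265,395,20)],[(v,*np.flatnonzero(m[v])[[0,-1]]) for v in range(190,285,15)])
E
```

```text
time: 12.0
ee_pos: [0.4651, 0.1861, 0.0234]
tool_rot: [-0.049, 0.999, -0.0, -0.0]
contact_force: [-4.5, -3.5, 15.1]
opening: 0.0544
gripper_force: 50.8
time: 12.5
ee_pos: [0.4656, 0.1865, 0.0223]
tool_rot: [-0.049, 0.999, 0.0, -0.0]
contact_force: [-0.6, 0.1, -0.1]
opening: 0.0621
gripper_force: 0.0
[(265, np.int64(182)), (285, np.int64(182)), (305, np.int64(182)), (325, np.int64(182)), (345, np.int64(182)), (365, np.int64(182)), (385, np.int64(182))] [(190, np.int64(251), np.int64(402)), (205, np.int64(252), np.int64(401)), (220, np.int64(252), np.int64(400)), (235, np.int64(253), np.int64(399)), (250, np.int64(254), np.int64(398)), (265, np.int64(255), np.int64(398)), (280, np.int64(256), np.int64(397))]
```

```bash
python3 -m jog '[{"claw":65,"tx":0,"ty":0,"tz":-0.04,"ax":0,"ay":0,"az":0},{"claw":65,"tx":0,"ty":0,"tz":-0.1,"ax":0,"ay":0,"az":0},{"claw":40,"tx":0,"ty":0,"tz":-0.25,"ax":0,"ay":0,"az":0},{"claw":0,"tx":0.05,"ty":0,"tz":-0.4,"ax":0,"ay":0,"az":0},{"claw":0,"tx":0.1,"ty":0,"tz":-0.5,"ax":0,"ay":0,"az":0}]'
python3 -m jog '[{"claw":0,"tx":0,"ty":0,"tz":0,"ax":0,"ay":0,"az":0},{"claw":0,"tx":0,"ty":0,"tz":0,"ax":0,"ay":0,"az":0}]'
cat > jigcheck.py <<'E'
from h import *
s=robot.state();ci=robot.camera_info("wrist"); p,d=robot.grab_frame("wrist"); cv2.imwrite("pics/chk.png",p)
t=np.array(s["ee_pos"]); r=R.from_quat(s["tool_rot"]);Rm=cv2.Rodrigues(ci["rvec"])[0]
v,u=np.mgrid[0:480,0:640]
Z=((Rm.T@((np.linalg.inv(ci["mtx"])@np.stack([u.ravel(),v.ravel(),np.ones(u.size)]))*d.ravel()-np.array(ci["tvec"]).reshape(3,1))).T.reshape(480,640,3))[...,2]
hsv=cv2.cvtColor(p,cv2.COLOR_BGR2HSV)
f=lambda q,z:(r.inv().apply(ray(ci,q,z)-t)*1000)[:,:2]
m=((hsv[...,1]>85)&(hsv[...,0]<24)&(Z>.02)&(Z<.05)).astype(np.uint8); m=cv2.morphologyEx(m,cv2.MORPH_OPEN,np.ones((3,3)))
k,l,st,c=cv2.connectedComponentsWithStats(m); i=1+np.argmax(st[1:,4]); pad=l==i
pts=cv2.findContours(pad.astype(np.uint8),0,cv2.CHAIN_APPROX_NONE)[0][0][:,0]
print("pad box",st[i],"z",np.median(Z[pad]),"rect tool mm",cv2.minAreaRect(f(pts,.034).astype(np.float32)),"edges",np.percentile(f(pts,.034),[3,97],axis=0).round(1).tolist())
x0,y0,w,h=st[i][:4]; m=np.zeros((480,640),np.uint8); m[y0-40:y0+h+50,x0-40:x0+w+60]=1; m&=((Z>.0415)&(Z<.052)).astype(np.uint8)
m=cv2.morphologyEx(m,cv2.MORPH_OPEN,np.ones((3,3)))
k,l,st,c=cv2.connectedComponentsWithStats(m)
for i in range(1,k):
    if st[i,4]>80: 
        q=cv2.findContours((l==i).astype(np.uint8),0,cv2.CHAIN_APPROX_NONE)[0][0][:,0]; F=f(q,.044); print("fence",st[i],np.median(Z[l==i]).round(4),"x",F[:,0].min().round(1),F[:,0].max().round(1),"y",F[:,1].min().round(1),F[:,1].max().round(1))
x=r.as_matrix()[:,0]; print(t,"yaw_x",np.degrees(np.arctan2(x[1],x[0])))
E
python3 jigcheck.py
```

```text
time: 13.18
ee_pos: [0.4263, 0.1827, 0.2251]
tool_rot: [-0.049, 0.999, 0.0, 0.001]
contact_force: [-0.4, 0.8, -0.5]
opening: 0.0854
gripper_force: 0.0
time: 13.42
ee_pos: [0.4259, 0.1825, 0.2221]
tool_rot: [-0.049, 0.999, 0.0, -0.0]
contact_force: [0.3, 0.8, -0.2]
opening: 0.0857
gripper_force: 0.0
pad box [ 298  204   58  108 5744] z 0.03535402848264122 rect tool mm ((-38.68793487548828, 0.7358951568603516), (55.234100341796875, 110.52123260498047), 89.92892456054688) edges [[-93.9, -26.8], [16.5, 28.2]]
fence [358 207  24  27 629] 0.0455 x -9.1 15.4 y 29.3 51.1
fence [ 288  293   91   44 2010] 0.0453 x -116.8 -69.7 y -38.7 51.1
[0.42592619 0.18251279 0.2220818 ] yaw_x -174.3873596783906
```

Pad lies at jig x≈-0.7, y≈-0.5 mm, square, and released. On to the top plate.

```bash
python3 -m jog '[{"claw":0,"tx":-0.18,"ty":-0.62,"tz":0,"ax":0,"ay":0,"az":1},{"claw":0,"tx":-0.18,"ty":-0.62,"tz":0,"ax":0,"ay":0,"az":1},{"claw":0,"tx":-0.18,"ty":-0.62,"tz":0,"ax":0,"ay":0,"az":1},{"claw":0,"tx":-0.18,"ty":-0.62,"tz":0,"ax":0,"ay":0,"az":1},{"claw":0,"tx":-0.18,"ty":-0.62,"tz":0,"ax":0,"ay":0,"az":1}]'
python3 - <<'E'
from h import *
print(tool()[0],shift([.59,-.225,.22])); x=tool()[1].as_matrix()[:,0]; print(np.degrees(np.arctan2(x[1],x[0])))
E
```

```text
time: 14.1
ee_pos: [0.5226, -0.0609, 0.2204]
tool_rot: [0.34, 0.94, -0.0, -0.001]
contact_force: [0.0, 0.2, 0.2]
opening: 0.0854
gripper_force: 0.0
[ 0.52259835 -0.0609076   0.22037473] [-0.39202105 -0.20737221  0.00049196]
140.20878487051687
```

```bash
python3 -m jog '[{"claw":0,"tx":-0.392,"ty":-0.207,"tz":0,"ax":0,"ay":0,"az":1},{"claw":0,"tx":-0.392,"ty":-0.207,"tz":0,"ax":0,"ay":0,"az":1},{"claw":0,"tx":-0.392,"ty":-0.207,"tz":0,"ax":0,"ay":0,"az":1},{"claw":0,"tx":-0.392,"ty":-0.207,"tz":0,"ax":0,"ay":0,"az":1},{"claw":0,"tx":-0.392,"ty":-0.207,"tz":0,"ax":0,"ay":0,"az":1}]'
python3 -m jog '[{"claw":0,"tx":0,"ty":0,"tz":0,"ax":0,"ay":0,"az":0.38},{"claw":0,"tx":0,"ty":0,"tz":0,"ax":0,"ay":0,"az":0.38},{"claw":0,"tx":0,"ty":0,"tz":0,"ax":0,"ay":0,"az":0.38}]'
cat > platelook.py <<'E'
from h import *
import sys
s=robot.state();ci=robot.camera_info("wrist"); p,d=robot.grab_frame("wrist"); cv2.imwrite("pics/plate1.png",p)
t=np.array(s["ee_pos"]); r=R.from_quat(s["tool_rot"]);Rm=cv2.Rodrigues(ci["rvec"])[0]
v,u=np.mgrid[0:480,0:640]
W=((Rm.T@((np.linalg.inv(ci["mtx"])@np.stack([u.ravel(),v.ravel(),np.ones(u.size)]))*d.ravel()-np.array(ci["tvec"]).reshape(3,1))).T.reshape(480,640,3)); Z=W[...,2]
near=np.hypot(W[...,0]-.591,W[...,1]+.244)<.09
def comp(m,z):
    m=cv2.morphologyEx(m.astype(np.uint8),cv2.MORPH_OPEN,np.ones((3,3))); k,l,st,c=cv2.connectedComponentsWithStats(m)
    i=1+np.argmax(st[1:,4]); q=cv2.findContours((l==i).astype(np.uint8),0,cv2.CHAIN_APPROX_NONE)[0][0][:,0]
    print(st[i],np.median(Z[l==i]).round(4),np.median(p[l==i],axis=0),rect(ci,q,z),"Wmean",W[l==i].mean(0).round(4))
comp(near&(Z>.005)&(Z<.02),.011); comp(near&(Z>.034)&(Z<.043),.037)
x=r.as_matrix()[:,0]; print(t,"yaw_x",np.degrees(np.arctan2(x[1],x[0])))
E
python3 platelook.py
```

```text
time: 14.72
ee_pos: [0.5898, -0.2201, 0.2204]
tool_rot: [0.671, 0.741, -0.0, -0.002]
contact_force: [-0.3, -0.7, 0.0]
opening: 0.0853
gripper_force: 0.0
time: 15.1
ee_pos: [0.5901, -0.2193, 0.222]
tool_rot: [0.773, 0.635, -0.0, -0.001]
contact_force: [0.4, 0.5, -0.5]
opening: 0.0854
gripper_force: 0.0
[ 304  183   58  106 4545] 0.0103 [155. 159. 167.] (array([ 0.59134705, -0.24212247]), [55.87889099121094, 110.29328918457031], np.float32(81.51782)) Wmean [ 0.5918 -0.2391  0.0103]
[321 231  27  27 544] 0.0364 [155. 159. 167.] (array([ 0.59111072, -0.24179333]), [25.07333755493164, 25.932445526123047], np.float32(79.65791)) Wmean [ 0.5914 -0.2411  0.0367]
[ 0.59014017 -0.21926056  0.22200848] yaw_x 78.78596675613528
```

```bash
python3 - <<'E'
from h import *
print(shift([.5912,-.242,.06]))
E
```

```text
[-0.05486619  0.01365259  0.40537998]
```

```bash
python3 -m jog '[{"claw":80,"tx":-0.055,"ty":0.0135,"tz":0.1,"ax":0,"ay":0,"az":-0.06},{"claw":80,"tx":-0.055,"ty":0.0135,"tz":0.25,"ax":0,"ay":0,"az":-0.06},{"claw":80,"tx":-0.055,"ty":0.0135,"tz":0.36,"ax":0,"ay":0,"az":-0.06},{"claw":80,"tx":-0.055,"ty":0.0135,"tz":0.405,"ax":0,"ay":0,"az":-0.06},{"claw":80,"tx":-0.055,"ty":0.0135,"tz":0.405,"ax":0,"ay":0,"az":-0.06}]' 40
python3 - <<'E'
from h import *
print(tool()[0],shift([.5912,-.242,.017])); x=tool()[1].as_matrix()[:,0]; print(np.degrees(np.arctan2(x[1],x[0])))
E
```

```text
time: 15.78
ee_pos: [0.5909, -0.2428, 0.06]
tool_rot: [0.759, 0.651, -0.0, -0.001]
contact_force: [0.3, -0.2, 0.8]
opening: 0.0589
gripper_force: 0.0
[ 0.59092599 -0.24278809  0.0599804 ] [0.00197569 0.00056944 0.10745156]
81.29725769761409
```

```bash
python3 -m jog '[{"claw":80,"tx":0.002,"ty":0.0006,"tz":0.06,"ax":0,"ay":0,"az":0},{"claw":80,"tx":0.002,"ty":0.0006,"tz":0.095,"ax":0,"ay":0,"az":0},{"claw":80,"tx":0.002,"ty":0.0006,"tz":0.107,"ax":0,"ay":0,"az":0},{"claw":80,"tx":0.002,"ty":0.0006,"tz":0.107,"ax":0,"ay":0,"az":0}]' 60
python3 -m jog '[{"claw":140,"tx":0,"ty":0,"tz":0,"ax":0,"ay":0,"az":0},{"claw":210,"tx":0,"ty":0,"tz":0,"ax":0,"ay":0,"az":0},{"claw":210,"tx":0,"ty":0,"tz":0,"ax":0,"ay":0,"az":0},{"claw":210,"tx":0,"ty":0,"tz":0,"ax":0,"ay":0,"az":0},{"claw":210,"tx":0,"ty":0,"tz":0,"ax":0,"ay":0,"az":0}]' 60
```

```text
time: 16.27
ee_pos: [0.5921, -0.2428, 0.0184]
tool_rot: [0.759, 0.651, 0.0, 0.0]
contact_force: [0.4, 0.1, 0.6]
opening: 0.0587
gripper_force: 0.0
time: 16.9
ee_pos: [0.5924, -0.243, 0.0187]
tool_rot: [0.759, 0.651, 0.0, 0.001]
contact_force: [0.1, -0.2, 5.3]
opening: 0.0249
gripper_force: 61.0
```

```bash
python3 -m jog '[{"claw":210,"tx":0,"ty":0,"tz":-0.03,"ax":0,"ay":0,"az":0},{"claw":210,"tx":0,"ty":0,"tz":-0.12,"ax":0,"ay":0,"az":0},{"claw":210,"tx":0,"ty":0,"tz":-0.25,"ax":0,"ay":0,"az":0},{"claw":210,"tx":0,"ty":0,"tz":-0.38,"ax":0,"ay":0,"az":0},{"claw":210,"tx":0,"ty":0,"tz":-0.43,"ax":0,"ay":0,"az":0}]' 80
cat > held.py <<'E'
from h import *
s=robot.state();ci=robot.camera_info("wrist"); p,d=robot.grab_frame("wrist"); cv2.imwrite("pics/held.png",p)
t=np.array(s["ee_pos"]); r=R.from_quat(s["tool_rot"]);Rm=cv2.Rodrigues(ci["rvec"])[0]
v,u=np.mgrid[0:480,0:640]
W=((Rm.T@((np.linalg.inv(ci["mtx"])@np.stack([u.ravel(),v.ravel(),np.ones(u.size)]))*d.ravel()-np.array(ci["tvec"]).reshape(3,1))).T)
T=(r.inv().apply(W-t)*1000).reshape(480,640,3)
m=((d>0)&(T[...,0]>15)&(abs(T[...,1])<45)&(T[...,2]>-15)&(T[...,2]<30)).astype(np.uint8); m=cv2.morphologyEx(m,cv2.MORPH_OPEN,np.ones((5,5)))
k,l,st,c=cv2.connectedComponentsWithStats(m); i=1+np.argmax(st[1:,4]); m=(l==i)
print("box",st[i]); e=cv2.erode(m.astype(np.uint8),np.ones((9,9)))>0; Q=T[e]
kf=np.linalg.lstsq(np.c_[Q[:,:2],np.ones(len(Q))],Q[:,2],rcond=None)[0]; print("plane z=ax+by+c",kf.round(3))
zt=np.median(Q[:,2]); z=t[2]-zt/1000
f=lambda q:(r.inv().apply(ray(ci,q,z)-t)*1000)
x0,y0,w,h=st[i][:4]
S=f([(c,np.flatnonzero(m[:,c])[0]) for c in range(x0+15,x0+w-15,6)]); print("far edge",np.polyfit(S[:,1],S[:,0],1))
for sd in (0,-1):
    S=f([(np.flatnonzero(m[v])[sd],v) for v in range(y0+10,y0+55,5)]); print("side",np.polyfit(S[:,0],S[:,1],1))
print(t,s["contact_force"],s["opening"]); x=r.as_matrix()[:,0]; print("yaw_x",np.degrees(np.arctan2(x[1],x[0])))
E
python3 held.py
```

```text
time: 17.52
ee_pos: [0.5927, -0.2431, 0.1934]
tool_rot: [0.759, 0.651, 0.001, 0.002]
contact_force: [0.4, 0.3, -5.1]
opening: 0.0243
gripper_force: 80.1
box [  261   178   133    92 11159]
plane z=ax+by+c [0.00e+00 3.00e-03 8.37e+00]
far edge [-7.61411820e-05  5.56952493e+01]
side [ 9.09156936e-03 -2.89629011e+01]
side [-3.24827167e-03  2.70763407e+01]
[ 0.59270611 -0.24312232  0.19344073] [ 0.44190991  0.3144131  -5.10469705] 0.02426062786357611
yaw_x 81.21210717610143
```

Plate held flat (slope ≈0) and centred. Carrying it over to the jig.

```bash
python3 -m jog '[{"claw":210,"tx":0.1,"ty":-0.05,"tz":0,"ax":0,"ay":0,"az":-0.2},{"claw":210,"tx":0.22,"ty":-0.11,"tz":0,"ax":0,"ay":0,"az":-0.4},{"claw":210,"tx":0.34,"ty":-0.17,"tz":0,"ax":0,"ay":0,"az":-0.6},{"claw":210,"tx":0.46,"ty":-0.23,"tz":0,"ax":0,"ay":0,"az":-0.8},{"claw":210,"tx":0.57,"ty":-0.285,"tz":0,"ax":0,"ay":0,"az":-1}]'
python3 - <<'E'
from h import *
print(tool()[0],shift([.461,.183,.13])); x=tool()[1].as_matrix()[:,0]; print(np.degrees(np.arctan2(x[1],x[0])))
E
```

```text
time: 18.2
ee_pos: [0.5119, 0.002, 0.1886]
tool_rot: [0.45, 0.893, -0.0, -0.001]
contact_force: [0.8, 0.7, -3.9]
opening: 0.0243
gripper_force: 80.0
[0.51186485 0.00195803 0.18863109] [0.43911643 0.16735394 0.14722728]
126.51249907743437
```

```bash
python3 -m jog '[{"claw":210,"tx":0.11,"ty":0.042,"tz":0,"ax":0,"ay":0,"az":-0.2},{"claw":210,"tx":0.22,"ty":0.084,"tz":0,"ax":0,"ay":0,"az":-0.4},{"claw":210,"tx":0.33,"ty":0.126,"tz":0.03,"ax":0,"ay":0,"az":-0.6},{"claw":210,"tx":0.42,"ty":0.16,"tz":0.08,"ax":0,"ay":0,"az":-0.8},{"claw":210,"tx":0.439,"ty":0.167,"tz":0.14,"ax":0,"ay":0,"az":-1}]'
python3 -m jog '[{"claw":210,"tx":0,"ty":0,"tz":0,"ax":0,"ay":0,"az":-0.2},{"claw":210,"tx":0,"ty":0,"tz":0,"ax":0,"ay":0,"az":-0.313},{"claw":210,"tx":0,"ty":0,"tz":0,"ax":0,"ay":0,"az":-0.313},{"claw":210,"tx":0,"ty":0,"tz":0,"ax":0,"ay":0,"az":-0.313}]'
python3 - <<'E'
from h import *
print(tool()[0],shift([.461,.183,.07])); x=tool()[1].as_matrix()[:,0]; print(np.degrees(np.arctan2(x[1],x[0])))
E
```

```text
time: 18.82
ee_pos: [0.4622, 0.1833, 0.1326]
tool_rot: [0.072, 0.997, 0.0, -0.001]
contact_force: [0.5, -0.7, -4.4]
opening: 0.0243
gripper_force: 80.0
time: 19.32
ee_pos: [0.4636, 0.1811, 0.1334]
tool_rot: [-0.046, 0.999, -0.0, -0.001]
contact_force: [-0.8, 0.3, -4.9]
opening: 0.0238
gripper_force: 80.0
[0.46357638 0.18107541 0.13336289] [0.00580022 0.00540314 0.1584129 ]
-174.7837806915813
```

```bash
python3 -m jog '[{"claw":210,"tx":0.006,"ty":0.0054,"tz":0.05,"ax":0,"ay":0,"az":-0.008},{"claw":210,"tx":0.006,"ty":0.0054,"tz":0.12,"ax":0,"ay":0,"az":-0.008},{"claw":210,"tx":0.006,"ty":0.0054,"tz":0.155,"ax":0,"ay":0,"az":-0.008},{"claw":210,"tx":0.006,"ty":0.0054,"tz":0.155,"ax":0,"ay":0,"az":-0.008},{"claw":210,"tx":0.006,"ty":0.0054,"tz":0.155,"ax":0,"ay":0,"az":-0.008}]'
python3 - <<'E'
from h import *
print(tool()[0],shift([.461,.183,.058])); x=tool()[1].as_matrix()[:,0]; print(np.degrees(np.arctan2(x[1],x[0])))
# block1 vs held plate, same frame (tool mm)
s=robot.state();ci=robot.camera_info("wrist"); p,d=robot.grab_frame("wrist")
t=np.array(s["ee_pos"]); r=R.from_quat(s["tool_rot"]);Rm=cv2.Rodrigues(ci["rvec"])[0]
v,u=np.mgrid[0:480,0:640]
W=((Rm.T@((np.linalg.inv(ci["mtx"])@np.stack([u.ravel(),v.ravel(),np.ones(u.size)]))*d.ravel()-np.array(ci["tvec"]).reshape(3,1))).T); Z=W[:,2].reshape(480,640)
T=(r.inv().apply(W-t)*1000).reshape(480,640,3)
z0=t[2]-.0084
for n,a,b,z in (("plate",z0-.004,z0+.006,z0),("block",.0405,.0485,.044)):
    m=((d>0)&(T[...,0]>25)&(T[...,0]<75)&(abs(T[...,1])<60)&(Z>a)&(Z<b)).astype(np.uint8); m=cv2.morphologyEx(m,cv2.MORPH_OPEN,np.ones((5,5)))
    k,l,st,c=cv2.connectedComponentsWithStats(m); i=1+np.argmax(st[1:,4]); q=np.argwhere(l==i)[:,::-1]; F=r.inv().apply(ray(ci,q,z)-t)*1000
    print(n,st[i],np.median(Z[l==i]).round(4),np.percentile(F[:,:2],[1,99],axis=0).round(1).tolist())
E
```

```text
time: 19.95
ee_pos: [0.4622, 0.1833, 0.0725]
tool_rot: [-0.049, 0.999, 0.0, 0.001]
contact_force: [0.0, -0.1, -4.7]
opening: 0.0241
gripper_force: 79.9
[0.46221554 0.18330711 0.07252539] [ 0.00314064 -0.00047105  0.03630988]
-174.3602352672688
plate [ 261  180  133   69 8116] 0.0642 [[25.3, -26.8], [55.2, 28.1]]
block [ 392  185   45   51 2146] 0.0456 [[26.2, 32.7], [51.0, 53.3]]
```

```bash
python3 -m jog '[{"claw":210,"tx":0.001,"ty":-0.001,"tz":0.02,"ax":0,"ay":0,"az":0},{"claw":210,"tx":0.001,"ty":-0.001,"tz":0.03,"ax":0,"ay":0,"az":0},{"claw":210,"tx":0.001,"ty":-0.001,"tz":0.03,"ax":0,"ay":0,"az":0}]'
python3 -m jog '[{"claw":210,"tx":0,"ty":0,"tz":0.005,"ax":0,"ay":0,"az":0},{"claw":210,"tx":0,"ty":0,"tz":0.005,"ax":0,"ay":0,"az":0}]'
python3 -m jog '[{"claw":210,"tx":0,"ty":0,"tz":0.004,"ax":0,"ay":0,"az":0},{"claw":210,"tx":0,"ty":0,"tz":0.004,"ax":0,"ay":0,"az":0}]'
```

```text
time: 20.38
ee_pos: [0.4607, 0.1826, 0.0594]
tool_rot: [-0.049, 0.999, -0.0, -0.0]
contact_force: [-0.5, -0.1, -4.3]
opening: 0.0243
gripper_force: 80.0
time: 20.62
ee_pos: [0.4613, 0.1828, 0.0578]
tool_rot: [-0.049, 0.999, 0.0, 0.0]
contact_force: [0.5, 0.1, -4.5]
opening: 0.0243
gripper_force: 79.9
time: 20.88
ee_pos: [0.4616, 0.1829, 0.0577]
tool_rot: [-0.049, 0.999, 0.0, 0.001]
contact_force: [-3.1, -1.5, 8.7]
opening: 0.0245
gripper_force: 81.8
```

```bash
python3 -m jog '[{"claw":210,"tx":-0.004,"ty":0.0025,"tz":0,"ax":0,"ay":0,"az":0},{"claw":210,"tx":-0.0075,"ty":0.005,"tz":0,"ax":0,"ay":0,"az":0},{"claw":210,"tx":-0.0075,"ty":0.005,"tz":0,"ax":0,"ay":0,"az":0}]'
python3 -m jog '[{"claw":210,"tx":-0.0025,"ty":0.0025,"tz":0,"ax":0,"ay":0,"az":0},{"claw":210,"tx":-0.0025,"ty":0.0025,"tz":0,"ax":0,"ay":0,"az":0}]'
python3 -m jog '[{"claw":210,"tx":-0.0025,"ty":0.0025,"tz":0,"ax":0,"ay":0,"az":0},{"claw":210,"tx":-0.0025,"ty":0.0025,"tz":0,"ax":0,"ay":0,"az":0}]'
```

```text
time: 21.25
ee_pos: [0.465, 0.1852, 0.0576]
tool_rot: [-0.049, 0.999, 0.0, 0.001]
contact_force: [-2.0, -1.4, 7.9]
opening: 0.0243
gripper_force: 81.6
time: 21.5
ee_pos: [0.4659, 0.1861, 0.0577]
tool_rot: [-0.049, 0.999, -0.0, 0.001]
contact_force: [-2.0, -2.2, 7.8]
opening: 0.0241
gripper_force: 81.6
time: 21.75
ee_pos: [0.4659, 0.1863, 0.0577]
tool_rot: [-0.049, 0.999, -0.001, 0.0]
contact_force: [-4.5, -5.5, 11.1]
opening: 0.0241
gripper_force: 82.1
```

```bash
python3 -m jog '[{"claw":210,"tx":-0.002,"ty":0.002,"tz":0,"ax":0,"ay":0,"az":0},{"claw":210,"tx":-0.002,"ty":0.002,"tz":0,"ax":0,"ay":0,"az":0},{"claw":210,"tx":-0.002,"ty":0.002,"tz":0,"ax":0,"ay":0,"az":0}]'
python3 -m jog '[{"claw":210,"tx":-0.002,"ty":0.002,"tz":0,"ax":0,"ay":0,"az":0},{"claw":210,"tx":-0.002,"ty":0.002,"tz":0,"ax":0,"ay":0,"az":0},{"claw":210,"tx":-0.002,"ty":0.002,"tz":0,"ax":0,"ay":0,"az":0}]'
```

```text
time: 22.12
ee_pos: [0.4659, 0.1864, 0.0577]
tool_rot: [-0.049, 0.999, -0.002, -0.0]
contact_force: [-5.6, -6.2, 13.3]
opening: 0.0243
gripper_force: 82.4
time: 22.5
ee_pos: [0.4659, 0.1865, 0.0577]
tool_rot: [-0.049, 0.999, -0.003, -0.001]
contact_force: [-8.4, -9.1, 17.3]
opening: 0.0246
gripper_force: 82.8
```

```bash
python3 -m jog '[{"claw":210,"tx":-0.002,"ty":0.002,"tz":-0.002,"ax":0,"ay":0,"az":0},{"claw":210,"tx":-0.002,"ty":0.002,"tz":-0.002,"ax":0,"ay":0,"az":0},{"claw":210,"tx":-0.002,"ty":0.002,"tz":-0.002,"ax":0,"ay":0,"az":0},{"claw":210,"tx":-0.002,"ty":0.002,"tz":-0.002,"ax":0,"ay":0,"az":0}]'
python3 jigcheck.py 2>&1 | tail -4; python3 held.py; python3 - <<'E'
from h import *
print(robot.state())
E
```

```text
time: 23.0
ee_pos: [0.4659, 0.1865, 0.0578]
tool_rot: [-0.048, 0.999, -0.004, -0.002]
contact_force: [-7.6, -10.9, 12.0]
opening: 0.0243
gripper_force: 82.2
pad box [267 175  39   3 117] z 0.03548344828421467 rect tool mm ((55.614505767822266, -18.436548233032227), (17.687503814697266, 0.9146009683609009), 89.964111328125) edges [[55.2, -27.1], [56.1, -9.8]]
fence [ 262  179  104   49 4597] 0.0495 x 33.6 55.1 y -28.3 17.8
[0.46589545 0.18650256 0.05777183] yaw_x -174.4595879743153
box [  262   174   167    97 13925]
plane z=ax+by+c [0.054 0.037 6.894]
far edge [-1.67798602e-02  5.75479258e+01]
side [ 2.16530218e-02 -2.79794524e+01]
side [-1.22855081e-02  4.41601011e+01]
[0.46587397 0.18652106 0.05775234] [ -7.36211268 -10.41386889  13.46027001] 0.024389920243256907
yaw_x -174.45707267816888
{'time': 23.1, 'joint_pos': array([ 0.23765334,  0.43496844, -0.5371254 ,  0.60313291, -0.00657219,
        0.14088885]), 'dq': array([ 1.58823814e-03, -3.45663871e-04, -8.14306618e-05,  8.58825840e-04,
       -4.92805481e-04,  1.33251531e-03]), 'joint_efforts': array([  3.78081322, -39.12641644,  22.75982022,  -3.94797117,
         2.44957834,  -0.16469993]), 'ee_pos': array([0.4658936 , 0.18652933, 0.05778954]), 'tool_rot': array([-0.04837026,  0.99882161, -0.00364417, -0.00155739]), 'contact_force': array([ -8.16836863, -11.14234478,  13.41268372]), 'ft_torque': array([-2.13933075,  1.43949079, -0.17789444]), 'gripper_force': 82.17641115188599, 'opening': 0.024317896501501596}
```

```bash
python3 -c "
from bench import robot
print(robot.hand_in())"
```

```text
the job is handed in; nothing more can be done
None
```

I handed the job in at about 23 s with the pad released square on the lower plate. The top plate was flat on it, still gripped at about 82 N and pushed to where it stopped against both fences, with roughly 9 N toward the end fence and 10 N toward the side fence. No verdict came back, and on the first try the pad caught on the end fence, so I backed off and re-seated it.

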